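Close the strip inspection nest and start its cycle

ROBOT

A 6-joint arm with a two-finger parallel gripper is mounted at the origin on a cart in front of the work surface, level with it; the furniture and walls round the work are solid. World frame = base frame: x ahead of the robot, y to its left, z up, the work surface at z = 0. Lengths are in m, angles in rad, forces in N, time in s.
With the tool pointing down it reaches from about 0.225 to 0.875 m from the base axis. Payload 3.4 kg.
Tool frame: the origin (TCP) lies midway between the tips of the shut fingers; the grasp point (between the pads) lies 19 mm behind it (ctrl.grasp_offset is the distance from the TCP to the grasp point, in m); z points along the fingers, y is the line along which they close (so a half turn about z gives the same grasp; the last joint's range is limited). The gripper opens to 85 mm and grips with 20 to 120 N. Pads are 22 mm wide; open, the fingers measure 114 mm over their backs; the gripper's body (76 mm by 85 mm) begins 54 mm behind the grasp point. The pads swing forward as they close: fully open they stand 13 mm farther back than shut.
Start: joints at [0.995, 0.276, 1.505, -0, 1.361, -0.121], TCP at [0.253, 0.517, 0.231] pointing down, gripper open.
Joint ranges: [-2.89, 2.89], [-0.75, 2.08], [0.22, 2.7], [-1.18, 4.32], [0.11, 2.71], [-2.7, 2.7]. Speed limits (rad/s): [2.57, 2.57, 3.14, 3.14, 3.14, 3.14].

INTERFACE

Orientations are given as a unit quaternion [w, x, y, z].
In Python, from rig import ctrl gives the robot as it stands.
- The arm moves only by the tool send_rows, never from a script. Its argument "increments" is a list of rows, each a list of 2 entries, a list of its own where there are three numbers: the shift along the tool's x, y, z in mm, then the turn, a rotation vector about the tool's x, y, z in rad. In form: [[[dx, dy, dz], [wx, wy, wz]], ...]. A call has 1 to 12 rows; each row shifts and turns the commanded pose from where the row before left it, along the tool's axes as they then stand; what a row does not reach is not made up. A row lasts 1/8 s, in which the tool goes at most 62.5 mm and 10.7 degrees, less where a joint would pass 70% of its speed; a pose out of reach is approached as far as the arm can. A call with a gripper value outside its range is refused whole. "fingers" is the closure, from 0 (fully open) to 1 (shut), set as the call begins (left out, the last holds). The fingers move at their own pace and stop on an object; "grip_force" is the grip in N (left out, the last holds). Time passes only in rows, so rows that do not move let the fingers close. It gives the time, the measured TCP pose, the force, the opening and the grip force at its end, in the units of the state.
- ctrl.sense(): the state, without advancing time (a new reading comes with each control period).
- ctrl.camera(name): name is "scene" or "side" or "wrist"; returns a dict with "img" (384x512x3 uint8, red, green, blue), "range_z" (384x512 float32, m along the optical axis (not along the pixel's ray), 0 where there is no reading), "camera_matrix" (3x3 intrinsics, pixels), "view" (4x4, takes a point from world to camera coordinates); the wrist camera has in their place "tool_from_camera" (4x4, takes a point from camera to tool coordinates, whose origin is the TCP and whose axes are the flange's). Camera axes: x right, y down, z forward; pixel columns grow to the right and rows downward; lengths in m; the calibration is good to about 2 mm. A picture is of the moment at which its call begins: read the wrist's pose just before it.
- ctrl.hand_in(): hands the job in; it is judged then, once.
The state is a dict: "clock": time; "joint_pos": joint angles; "joint_velocities": joint speeds; "joint_torque": joint torques, N m; "tool_pos": TCP position; "tcp_rot": TCP orientation; "ft_force": force on the tool from outside, world axes, zero at the start; "torque": the same for the moment, N m; "opening": finger opening in m; "gripper_force": force on a finger pad.
Only numpy, scipy, OpenCV 4.12 (cv2) and the standard library are available. Lean on these libraries where they do the work, as an engineer would, in place of code of your own. Each camera call takes 0.05 s, during which the arm holds its last target. There are 200 camera calls.

TASK

Start an inspection cycle: with the fingertips press the raised clamp frame of the strip nest down flat, then push the lever of its latch round as far as it goes, so that the tongue lies over the frame's edge. Then reach into the well of the control box, hold the sunken start key fully in for about a second and let it spring back. Do not press the stop button that stands proud beside the well, lift or shift the box, or disturb the small things lying about.

Things in the scene. Friction and masses are not known exactly. Their poses are not given: they have to be found in the camera images.
- jig: Strip inspection nest, screwed to the bench: dark base plate about 185 x 290 mm (x, y) with a light clamp frame, a latch and a side thumbwheel. Origin: on the bench under the plate's middle; z up, x away from the robot at yaw 0 (yaw within 0.25 rad), y to the left. The plate's top is 16 mm above the bench, that of the frame lying flat 24 mm.
- clamp_hinge (a point): Middle of the clamp frame's hinge line, which runs along the nest's y, 24.5 mm above the bench, along the far side.
- latch_pivot (a point): On the latch's vertical pivot axis at the height of its upper face (29.5 mm above the bench), at the nest's right front corner; the post below it is 16 mm wide and ends at 25 mm.
- clamp_rail (a point): Point on the upper face of the clamp frame's front rail, at the middle of its length and width; the rail is 32 mm wide, 216 mm long, 6 mm thick and runs parallel to the hinge, 116 mm from it. A knob 26 mm high stands on it 67 mm to the left of this point.
- jig_clamp_frame (a joint): Angle of the clamp frame, rad: 0 lies flat on the nest, it starts raised at 0.6 to 1.1 and its front rail moves down and towards the robot as it closes. Stiff friction hinge: it stays where it is left and takes about 3 N on the front rail to move.
- latch_lever (a point): Point on the upper face of the latch's lever, 40 mm from the pivot axis: the lever is a straight handle 12 mm wide that reaches from 12 to 53 mm from the axis, 24.5 to 32 mm above the bench.
- latch_tip (a point): Middle of the free end of the latch's tongue, on its upper face: 12 mm wide, 4 mm thick, 25 to 29.5 mm above the bench, reaching 31 mm from the axis at a right angle to the lever.
- jig_latch (a joint): Angle of the latch, rad. At 0 (a stop) the lever points straight to the front (nest's -x) and the tongue to +y, over the closed frame's right-hand end. It starts open at 0.9 to 1.35: the lever then points mostly to the right (-y), out over the plate's edge, the tongue to the front, clear of the frame. Seen from above it closes clockwise; it stays where it is left and takes 1 to 2 N.
- console: Control box, loose on the bench on rubber feet, 0.75 to 1 kg: grey casting 112 x 156 x 58 mm (x, y, z) with a bright top plate. Origin: on the bench under its middle; z up, x away from the robot at yaw 0 (yaw within 0.35 rad), y to the left.
- well_mouth (a point): Centre of the mouth of the oblong well in the box's top plate, 58 mm above the bench (its black rim stands about 4 mm higher). The well is 34 mm wide along the box's x and 54 mm long along the box's y, with upright walls.
- start_key_top (a point): Middle of the top of the start key, a flat grey cap 30 x 50 mm that fills the bottom of the well, 18 mm below the top plate when up.
- start_key (a joint): Travel of the start key, m: 0 up, 0.004 fully in (a hard stop). Sprung: moves from 2 N, fully in at about 4.6 N, springs back when let go.
- stop_button_top (a point): Middle of the top of the stop button, a round black button 27 mm across standing 17 mm proud of the top plate, 72 mm to the right (box's -y) of the well's centre.
- stop_button (a joint): Travel of the stop button, m: 0 up, 0.005 in. To be left alone.
- gauge_block: Bystander: small steel gauge block, 32 x 60 x 14 mm, lying near the front edge of the bench; origin under its middle.
- loupe: Bystander: black eye loupe, 39 mm across, 31 mm high, beyond the nest and the box; origin under its middle.
- tweezers: Bystander: steel tweezers, 14 x 125 x 10 mm, lying near the front edge; origin under their middle.

How it is judged:
By the outcome, as a careful person would: the job done as asked, in the order asked, and still so for the second after the job is handed in, with the robot touching nothing.
It also fails if it takes over 64 s, if anything falls off the work surface, if the arm or the gripper's body presses on something with over 40 N, if the wrist force passes 120 N, or if a joint passes its speed limit or range.

## Working session

There is one attempt and no reset: what is moved stays moved. The work goes in short steps, Python scripts to look and compute and a tool call to move; the robot and the scene stay as the last step left them, time stands still between calls to the robot, and variables do not carry over. Pictures are saved under pics/ and viewed, at most 10 in all, crops included, and the job is handed in when it is done.

Besides the shell and the picture viewer there is one more tool, called after "Call:" as a command line: name --argument value ..., lists and objects as JSON in quotes. send_rows: Moves the arm, as the interface text tells. Its arguments: {"type":"object","properties":{"increments":{"type":"array"},"fingers":{"type":"number"},"grip_force":{"type":"number"}},"required":["increments"]}

```bash
mkdir -p pics; ls; cat > h.py <<'E'
import numpy as np, cv2
from rig import ctrl
def grab(n):
    s=ctrl.sense(); c=ctrl.camera(n); np.savez('pics/%s.npz'%n,pos=s['tool_pos'],rot=s['tcp_rot'],**c); return c
def cloud(c):
    K=np.array(c['camera_matrix']);z=c['range_z'];v,u=np.indices(z.shape)
    p=np.stack([(u-K[0,2])/K[0,0]*z,(v-K[1,2])/K[1,1]*z,z],-1)
    M=np.linalg.inv(np.array(c['view']))
    w=p@M[:3,:3].T+M[:3,3]; w[z==0]=np.nan; return w
E
python3 - <<'E'
from h import *
s=ctrl.sense();print({k:np.round(v,3) for k,v in s.items()})
for n in ['scene','side']:
    c=grab(n); cv2.imwrite('pics/%s0.png'%n,cv2.resize(c['img'][:,:,::-1],(768,576)))
    print(n,np.linalg.inv(c['view'])[:3,3],(c['range_z']>0).mean())
E
```

```text
pics
{'clock': np.float64(0.0), 'joint_pos': array([ 0.995,  0.277,  1.506, -0.   ,  1.361, -0.121]), 'joint_velocities': array([ 0.   , -0.001,  0.   , -0.001,  0.001, -0.   ]), 'joint_torque': array([ 1.0000e-03, -4.1678e+01, -2.4581e+01, -0.0000e+00,  1.1000e-02,
       -0.0000e+00]), 'tool_pos': array([0.252, 0.516, 0.23 ]), 'tcp_rot': array([-0.   ,  0.225,  0.974, -0.001]), 'ft_force': array([-0.067, -0.639, -0.585]), 'torque': array([-0.03 , -0.003, -0.021]), 'gripper_force': np.float64(0.0), 'opening': np.float64(0.085)}
scene [ 0.01698567 -0.97063708  0.64912856] 0.9960734049479166
side [-0.05038831  0.06909522  1.012984  ] 0.9959869384765625
```

View pics/scene0.png

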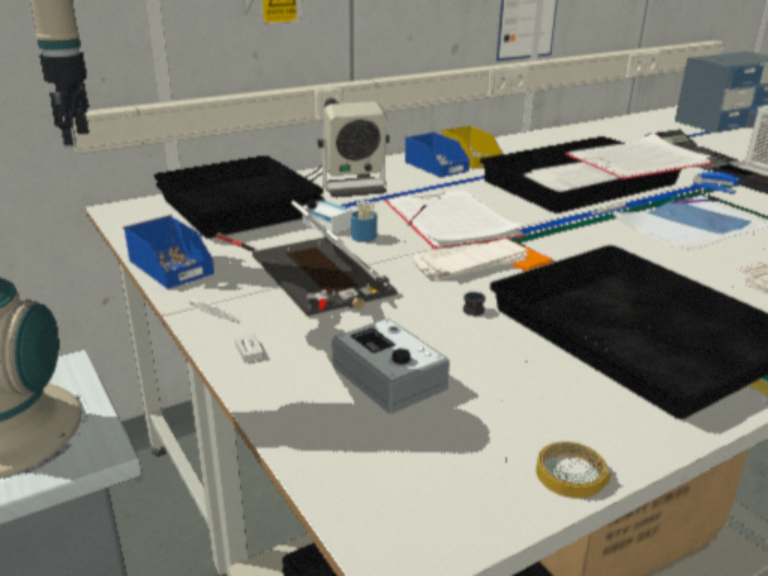

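View pics/side0.png

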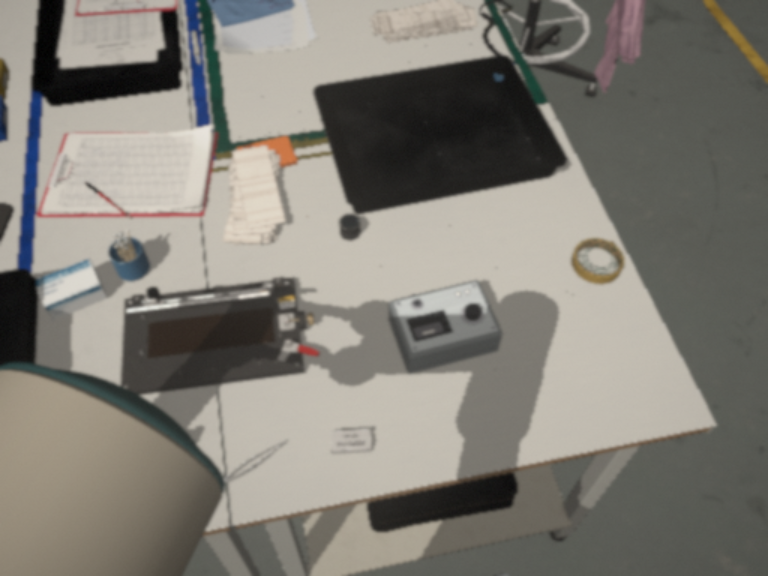

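The side view shows the nest (125–305, 280–390 in 768 px), its raised frame edge-on near its far side, the red lever at (308,350), and the box with the well at (430,325) and the stop button at (473,312). The small things are at (352,440), (258,460) and (349,226).

```bash
cat > m1.py <<'E'
from h import *
for n in ['side','scene']:
    c=dict(np.load('pics/%s.npz'%n)); w=cloud(c); x,y,z=np.moveaxis(w,-1,0); img=c['img'].astype(int)
    ok=(x>.25)&(x<.8)&(y<.5)&(y>-.5)
    g=img.sum(2)
    def rect(m,name):
        m=cv2.morphologyEx(m.astype(np.uint8),cv2.MORPH_OPEN,np.ones((2,2)))
        k,l,st,ce=cv2.connectedComponentsWithStats(m)
        for i in np.argsort(-st[1:,4])[:3]+1:
            q=w[l==i]; r=cv2.minAreaRect((q[:,:2]*1000).astype(np.float32))
            print(n,name,st[i][:5],np.round(r[0],0),np.round(r[1],0),round(r[2],1),'z',np.round(np.percentile(q[:,2],[5,50,95]),4))
    rect(ok&(z>.052)&(z<.068)&(y<0),'boxtop')
    rect(ok&(z>.009)&(z<.02)&(g<300),'plate')
    rect(ok&(img[...,0]>img[...,1]+60)&(img[...,0]>img[...,2]+60)&(z>.01),'red')
    rect(ok&(z>.034)&(z<.15)&(y>.0)&(x>.4),'high')
    rect(ok&(z>.03)&(z<.05)&(y<0),'mid')
    c3=cv2.resize(c['img'][:,:,::-1][170:270,70:350] if n=='side' else c['img'][:,:,::-1][125:280,150:310],None,fx=2.8 if n=='side' else 3.8,fy=2.8 if n=='side' else 3.8,interpolation=cv2.INTER_CUBIC)
    cv2.imwrite('pics/crop_%s.png'%n,c3)
E
python3 m1.py
```

```text
side boxtop [ 260  188   76   52 2267] [ 548. -176.] [144. 178.] 4.6 z [nan nan nan]
side plate [  82  187  122   77 5179] [387. 101.] [512. 316.] 25.8 z [nan nan nan]
side plate [106 190  70  11 199] [672. 199.] [178.  45.] 86.6 z [nan nan nan]
side plate [ 84 178  16   9  43] [758. 323.] [14. 43.] 24.9 z [0.0045 0.0098 0.0159]
side red [200 231  13   7  56] [531.  54.] [28. 20.] 88.2 z [0.0009 0.0296 0.0332]
side high [  15  174   53   69 1429] [448. 340.] [780. 107.] 18.9 z [nan nan nan]
side high [ 85 191  97  18 598] [664. 209.] [253.  73.] 69.0 z [nan nan nan]
side high [ 73 156  25  25 325] [805. 331.] [ 56. 114.] 88.1 z [nan nan nan]
side mid [270 226  65  19 258] [ 483. -177.] [ 21. 171.] 6.9 z [0.0229 0.0341 0.044 ]
side mid [275 213  23  13 203] [ 514. -138.] [37. 54.] 19.6 z [nan nan nan]
side mid [233 144   8   7  31] [788. -70.] [17. 40.] 75.3 z [0.0137 0.031  0.0344]
scene boxtop [ 223  214   77   45 1679] [ 530. -176.] [113. 151.] 6.6 z [nan nan nan]
scene plate [ 170  160   95   51 2277] [573. 199.] [183. 295.] 12.0 z [nan nan nan]
scene plate [223 242  77  33 297] [ 507. -205.] [103. 182.] 48.4 z [0.0055 0.0119 0.018 ]
scene plate [136 149  35  11 109] [534. 472.] [119.  44.] 3.3 z [nan nan nan]
scene red [213 200   5   8  30] [535.  50.] [39.  9.] 50.1 z [0.013  0.0305 0.0331]
scene high [ 131  127  121   59 1538] [730. 359.] [424. 459.] 20.1 z [nan nan nan]
scene high [114 144  27  28 275] [437. 491.] [336.  65.] 81.1 z [0.0331 0.0518 0.0729]
scene mid [223 231  78  37 558] [ 524. -205.] [123. 183.] 61.6 z [nan nan nan]
scene mid [241 225  17  10  92] [ 522. -144.] [36. 66.] 1.4 z [0.0387 0.0424 0.0618]
scene mid [310 196  15   7  58] [804. -61.] [79. 27.] 19.7 z [nan nan nan]
```

View pics/crop_side.png

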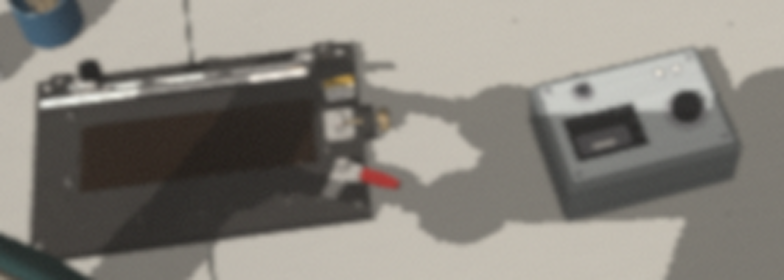

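Crop of the side view: plate corners (30,258), (372,215), (358,42), (38,85). The red lever's end is at (400,183) and the latch hub near (345,168). The well rim's corners are (563,118), (638,103), (650,142), (578,160), and the stop button is at (687,106).

```bash
cat >> h.py <<'E'
def ray(c,u,v,z):
    K=np.array(c['camera_matrix']);M=np.linalg.inv(np.array(c['view']))
    d=M[:3,:3]@np.array([(u-K[0,2])/K[0,0],(v-K[1,2])/K[1,1],1]);o=M[:3,3]
    return o+d*(z-o[2])/d[2]
E
python3 - <<'E'
from h import *
c=dict(np.load('pics/side.npz'))
def P(l,z,name):
    p=[ray(c,70+a/2.8-.3,170+b/2.8-.3,z) for a,b in l]; print(name,np.round(np.array(p)[:,:2]*1000).tolist(),'mean',np.round(np.mean(p,0)*1000)); return np.array(p)
P([(30,258),(372,215),(358,42),(38,85)],.016,'plate FL FR BR BL')
P([(400,183)],.029,'lever end');P([(345,168)],.0295,'hub')
P([(563,118),(638,103),(650,142),(578,160)],.062,'rim')
P([(687,106)],.075,'stop')
P([(530,85),(690,47),(738,140),(566,185)],.058,'top')
P([(40,103),(307,71)],.1,'rail lower edge')
# frame points: elevated
w=cloud(c); q=w[188:215,80:190].reshape(-1,3); q=q[(q[:,2]>.06)&(q[:,2]<.16)&(q[:,0]<.72)]
print(len(q),np.round(np.percentile(q,[2,10,50,90,98],axis=0),3).tolist())
E
```

```text
plate FL FR BR BL [[525.0, 353.0], [506.0, 67.0], [689.0, 52.0], [701.0, 344.0]] mean [605. 204.  16.]
lever end [[524.0, 39.0]] mean [524.  39.  29.]
hub [[548.0, 83.0]] mean [548.  83.  29.]
rim [[539.0, -106.0], [541.0, -172.0], [501.0, -172.0], [496.0, -108.0]] mean [ 519. -139.   62.]
stop [[521.0, -208.0]] mean [ 521. -208.   75.]
top [[581.0, -86.0], [591.0, -234.0], [490.0, -246.0], [477.0, -94.0]] mean [ 535. -165.   58.]
rail lower edge [[619.0, 319.0], [606.0, 100.0]] mean [612. 210. 100.]
507 [[0.589, 0.103, 0.061], [0.592, 0.125, 0.063], [0.604, 0.227, 0.123], [0.645, 0.286, 0.128], [0.652, 0.308, 0.134]]
```

View pics/crop_scene.png

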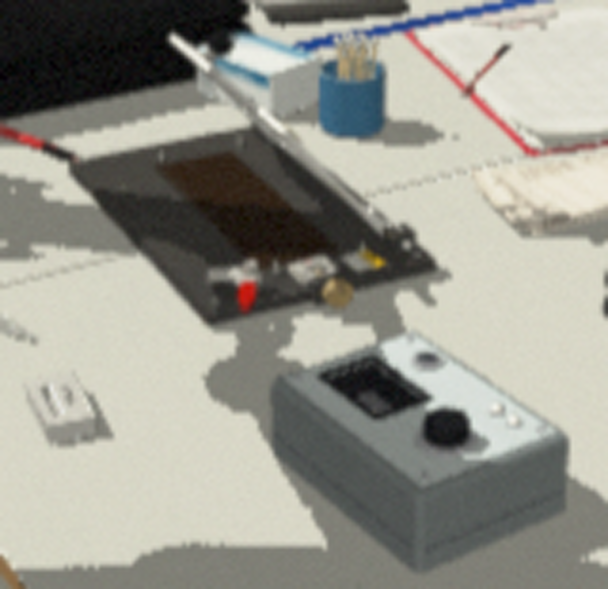

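The scene crop shows the frame raised steeply (rail end at (175,40)), the red lever at (247,295), the well at (375,385) and the stop button at (447,427). Next I go above the nest with the fingers shut and look with the wrist camera.

Call:
send_rows --increments '[[[0,0,-10],[0,0,-0.128]],[[0,0,-10],[0,0,-0.128]],[[0,0,-10],[0,0,-0.128]],[[-43,-30,-3],[0,0,0]],[[-43,-30,-3],[0,0,0]],[[-43,-30,-3],[0,0,0]],[[-43,-30,-3],[0,0,0]],[[-43,-30,-3],[0,0,0]],[[-43,-30,-3],[0,0,0]],[[-43,-30,-3],[0,0,0]],[[-43,-30,-3],[0,0,0]],[[-43,-30,-3],[0,0,0]]]' --fingers 1

```text
clock: 1.6
tool_pos: [0.6205, 0.2186, 0.2878]
tcp_rot: [-0.0, 0.035, 0.999, 0.0]
ft_force: [-0.6, 0.5, 0.7]
opening: 0.0001
gripper_force: 0.0
```

```bash
cat >> h.py <<'E'
from scipy.spatial.transform import Rotation as R
def wview(c,pos,rot):
    T=np.eye(4);T[:3,:3]=R.from_quat(np.roll(rot,-1)).as_matrix();T[:3,3]=pos
    return np.linalg.inv(T@np.array(c['tool_from_camera']))
def wrist(name):
    s=ctrl.sense();c=ctrl.camera('wrist');c['view']=wview(c,s['tool_pos'],s['tcp_rot'])
    np.savez('pics/%s.npz'%name,**c);cv2.imwrite('pics/%s.png'%name,cv2.resize(c['img'][:,:,::-1],(768,576)))
    print(np.round(s['clock'],2),np.round(s['tool_pos'],4),np.round(R.from_quat(np.roll(s['tcp_rot'],-1)).as_matrix(),3).tolist(),np.round(s['ft_force'],1),s['opening']); print(np.round(c['tool_from_camera'],3).tolist()); return c
E
python3 -c "
from h import *
wrist('w1')"
```

```text
1.6 [0.6205 0.2186 0.2878] [[-0.997, 0.071, -0.001], [0.071, 0.997, 0.0], [0.001, -0.0, -1.0]] [-0.6  0.5  0.7] 5.354837260562339e-05
[[0.0, -0.945, -0.326, 0.085], [1.0, 0.0, -0.001, -0.001], [0.001, -0.326, 0.945, -0.144], [0.0, 0.0, 0.0, 1.0]]
```

View pics/w1.png

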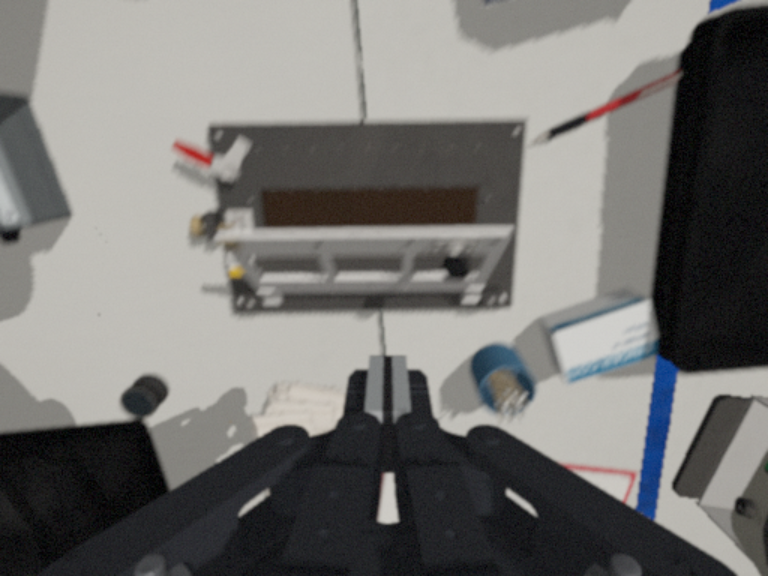

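Wrist view: plate corners (210,124), (525,120), (513,306), (234,311). Lever's red end is at (176,147), the latch hub near (228,165) with the tongue to (246,142), and the rail's upper edge runs from (217,236) to (512,230). The knob is at (455,265).

```bash
python3 - <<'E'
from h import *
c=dict(np.load('pics/w1.npz'));w=cloud(c)
def P(l,z,name):
    p=np.array([ray(c,a/1.5-.17,b/1.5-.17,z) for a,b in l]); print(name,np.round(p[:,:2]*1000).tolist(),'mean',np.round(p.mean(0)*1000)); return p
p=P([(210,124),(525,120),(513,306),(234,311)],.016,'plate')
P([(176,147)],.029,'lever end');P([(228,165)],.0295,'hub');P([(246,142)],.0295,'tip')
# rail from depth
for u in (240,300,360,420,490):
    col=w[140:205,int(u/1.5)]; print(u,[tuple(np.round(v*1000).astype(int)) for v in col[10:60:4] if v[2]>.03])
E
python3 -c "
import cv2
i=cv2.imread('pics/w1.png')[100:330,160:330]
cv2.imwrite('pics/w1c.png',cv2.resize(i,None,fx=2.6,fy=2.6,interpolation=2))"
```

```text
plate [[511.0, 66.0], [528.0, 348.0], [707.0, 342.0], [692.0, 53.0]] mean [609. 202.  16.]
lever end [[529.0, 37.0]] mean [529.  37.  29.]
hub [[547.0, 80.0]] mean [547.  80.  29.]
tip [[529.0, 99.0]] mean [529.  99.  29.]
240 [(np.int64(591), np.int64(114), np.int64(123)), (np.int64(595), np.int64(113), np.int64(124)), (np.int64(601), np.int64(110), np.int64(118)), (np.int64(608), np.int64(105), np.int64(106)), (np.int64(614), np.int64(101), np.int64(98)), (np.int64(621), np.int64(97), np.int64(90))]
300 [(np.int64(593), np.int64(157), np.int64(125)), (np.int64(599), np.int64(155), np.int64(121)), (np.int64(605), np.int64(153), np.int64(113)), (np.int64(611), np.int64(151), np.int64(105)), (np.int64(643), np.int64(138), np.int64(62)), (np.int64(650), np.int64(137), np.int64(58)), (np.int64(659), np.int64(133), np.int64(48))]
360 [(np.int64(596), np.int64(200), np.int64(126)), (np.int64(602), np.int64(199), np.int64(120)), (np.int64(608), np.int64(198), np.int64(112)), (np.int64(614), np.int64(197), np.int64(106)), (np.int64(647), np.int64(192), np.int64(61)), (np.int64(654), np.int6
[... 216 characters left out ...]
np.int64(612), np.int64(243), np.int64(111)), (np.int64(618), np.int64(244), np.int64(104)), (np.int64(651), np.int64(245), np.int64(61)), (np.int64(658), np.int64(245), np.int64(55)), (np.int64(668), np.int64(246), np.int64(44))]
490 [(np.int64(599), np.int64(293), np.int64(123)), (np.int64(603), np.int64(292), np.int64(125)), (np.int64(609), np.int64(294), np.int64(118)), (np.int64(616), np.int64(296), np.int64(110)), (np.int64(622), np.int64(297), np.int64(102)), (np.int64(637), np.int64(301), np.int64(85)), (np.int64(646), np.int64(304), np.int64(74)), (np.int64(654), np.int64(306), np.int64(64)), (np.int64(683), np.int64(313), np.int64(32)), (np.int64(689), np.int64(313), np.int64(33))]
```

View pics/w1c.png

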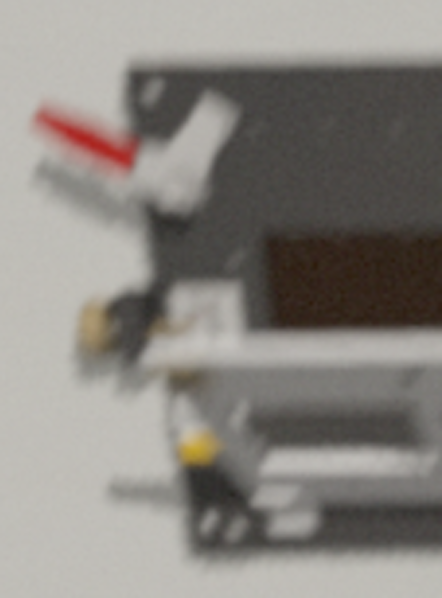

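The rail's top edge is at about (0.597, 0.20, 0.126) with the frame at about 0.9 rad. That puts the hinge at x≈0.678 and the latch pivot at about (0.550, 0.081). I'll go behind the rail and follow its arc down.

Call:
send_rows --increments '[[[-5,-5.5,37],[0,0,0]],[[-5,-5.5,37],[0,0,0]],[[-5,-5.5,37],[0,0,0]],[[-6,-5.5,37],[0,0,0]],[[9,0,10],[0,0,0]],[[9,0,10],[0,0,0]],[[9,0,0],[0,0,0]],[[6.5,0,6],[0,0,0]],[[6.5,0,6.4],[0,0,0]],[[6,0,7],[0,0,0]],[[6,0,7.2],[0,0,0]]]'

```text
clock: 3.02
tool_pos: [0.5869, 0.2003, 0.0933]
tcp_rot: [0.0, 0.035, 0.999, 0.0]
ft_force: [0.1, -0.1, 0.4]
opening: -0.0001
gripper_force: 0.5
```

Call:
send_rows --increments '[[[4.5,0,7.9],[0,0,0]],[[4.5,0,7.9],[0,0,0]],[[3.3,0,8.5],[0,0,0]]]'

```text
clock: 3.4
tool_pos: [0.5743, 0.2009, 0.0687]
tcp_rot: [-0.0, 0.035, 0.999, -0.0]
ft_force: [-0.6, -0.1, 0.5]
opening: 0.0002
gripper_force: 0.4
```

```bash
python3 - <<'E'
from h import *
c=wrist('w2')
s=grab('scene');cv2.imwrite('pics/s2.png',np.hstack([cv2.resize(s['img'][125:265,160:290,::-1],(400,430),interpolation=2),cv2.resize(c['img'][:,:,::-1],(400,430))]))
E
```

```text
3.4 [0.5743 0.2009 0.0687] [[-0.997, 0.071, -0.001], [0.071, 0.997, -0.0], [0.001, -0.0, -1.0]] [-0.6 -0.1  0.5] 0.00017190916610767244
[[0.0, -0.945, -0.326, 0.085], [1.0, 0.0, -0.001, -0.001], [0.001, -0.326, 0.945, -0.144], [0.0, 0.0, 0.0, 1.0]]
```

View pics/s2.png

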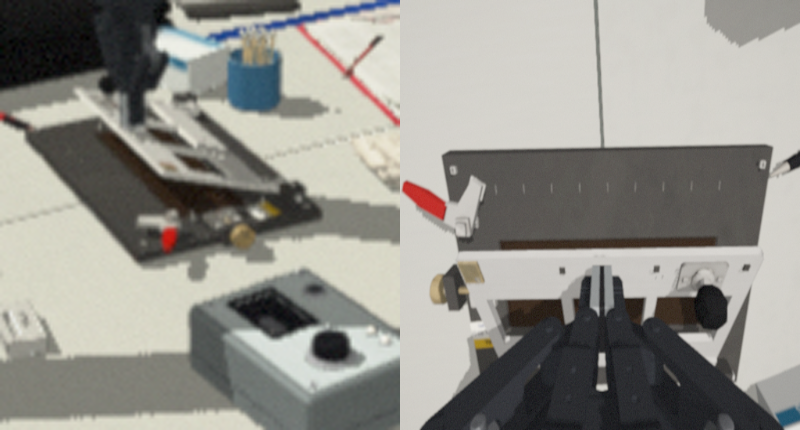

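The frame is partly down with the fingertips on the rail's middle (wrist half: tip at (600,270), latch at (465,215)), so I continue along the arc.

Call:
send_rows --increments '[[[2,0,8],[0,0,0]],[[2,0,9],[0,0,0]],[[2,0,9],[0,0,0]],[[1,0,6.5],[0,0,0]],[[0,0,6],[0,0,0]],[[0,0,5],[0,0,0]],[[0,0,2],[0,0,0]],[[0,0,0],[0,0,0]]]'

```text
clock: 4.5
tool_pos: [0.568, 0.2015, 0.024]
tcp_rot: [0.0, 0.035, 0.999, 0.0]
ft_force: [0.6, -0.5, 0.9]
opening: 0.0001
gripper_force: 0.0
```

Call:
send_rows --increments '[[[0,0,1],[0,0,0]],[[0,0,1],[0,0,0]],[[0,0,0.5],[0,0,0]],[[0,0,0],[0,0,0]]]'

```text
clock: 5.0
tool_pos: [0.5681, 0.2016, 0.0238]
tcp_rot: [0.001, 0.035, 0.999, 0.0]
ft_force: [-3.7, -0.5, 14.1]
opening: -0.0003
gripper_force: 6.8
```

The frame is flat: 14 N at z=0.0238, which matches its 24 mm top. Lifting off and going behind the lever.

Call:
send_rows --increments '[[[0,0,-20],[0,0,0]],[[0,0,-35],[0,0,0]],[[0,-28,-5],[0,0,0]],[[0,-29,0],[0,0,0]],[[0,-29,0],[0,0,0]],[[0,-28,0],[0,0,0]],[[-3,-28,0],[0,0,0]],[[0,-28,0],[0,0,0]],[[0,0,0],[0,0,0]]]'

```text
clock: 6.12
tool_pos: [0.5589, 0.0301, 0.0814]
tcp_rot: [0.0, 0.037, 0.999, -0.0]
ft_force: [-0.6, -0.0, 0.1]
opening: -0.0002
gripper_force: 0.0
```

```bash
python3 - <<'E'
from h import *
c=wrist('w3');im=c['img'].astype(int)
m=((im[...,0]>im[...,1]+60)&(im[...,0]>im[...,2]+60)).astype(np.uint8)
k,l,st,ce=cv2.connectedComponentsWithStats(m)
i=1+np.argmax(st[1:,4]);v,u=np.nonzero(l==i);print(st[i])
p=np.array([ray(c,a,b,.031) for a,b in zip(u,v)])[:,:2]*1000
r=cv2.minAreaRect(p.astype(np.float32));print(r,np.round(cv2.boxPoints(r)).tolist())
w=cloud(c); P=np.array([550,81])
# heights around start spot
q=w.reshape(-1,3);q=q[~np.isnan(q[:,0])]*1000
for x0 in range(530,620,10): print(x0,[int(np.max(q[(abs(q[:,0]-x0)<5)&(abs(q[:,1]-y0)<5)][:,2],initial=-9)) for y0 in range(0,100,10)])
E
```

```text
6.12 [0.5589 0.0301 0.0814] [[-0.997, 0.073, 0.0], [0.073, 0.997, -0.0], [-0.0, -0.0, -1.0]] [-0.6 -0.   0.1] -0.00016308776392223425
[[0.0, -0.945, -0.326, 0.085], [1.0, 0.0, -0.001, -0.001], [0.001, -0.326, 0.945, -0.144], [0.0, 0.0, 0.0, 1.0]]
[266 163  48  32 721]
((532.022216796875, 53.29281234741211), (35.067779541015625, 12.126588821411133), 59.017425537109375) [[518.0, 41.0], [528.0, 35.0], [546.0, 65.0], [536.0, 71.0]]
530 [2, 2, 2, 2, 32, 33, 32, 32, 31, 32]
540 [156, 176, 176, 171, 175, 176, 32, 33, 31, 31]
550 [167, 169, 169, 169, 170, 169, 168, 170, 170, 171]
560 [154, 141, 2, 149, 2, 140, 155, 164, 36, 35]
570 [152, 2, 2, 140, 2, 143, 155, 157, 18, 18]
580 [2, 2, 2, 3, 2, 2, 18, 18, 18, 25]
590 [2, 2, 2, 2, 23, 28, 27, 22, 26, 22]
600 [2, 2, 0, -9, 1, 27, 27, 24, 28, 22]
610 [1, -9, -9, -9, -9, 27, 27, 22, 27, 22]
```

View pics/w3.png

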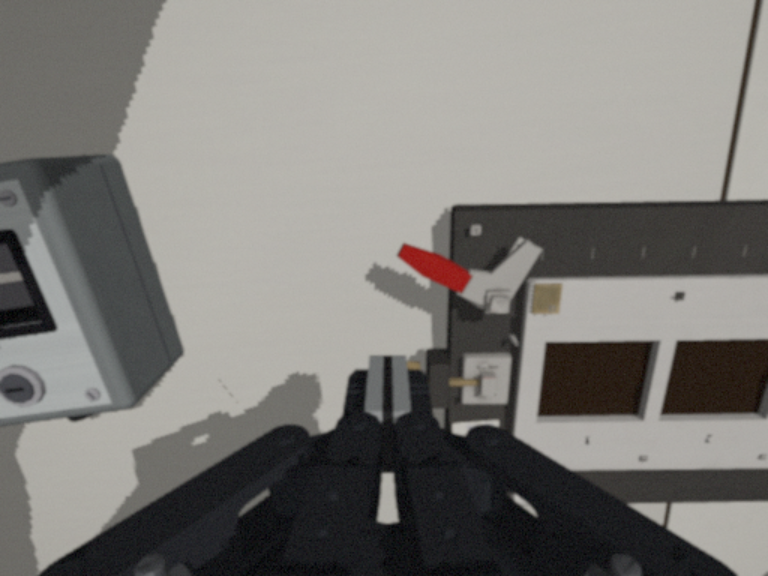

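The frame lies flat (white, (530–768, 280–470)), the lever is at (435,267) and the hub at (497,298), so the pivot is about (0.550, 0.083). I go down behind the lever and sweep it round.

Call:
send_rows --increments '[[[0,0,30],[0,0,0]],[[0,0,25],[0,0,0]],[[0,0,5.5],[0,0,0]],[[4.6,3.6,0],[0,0,0]],[[4.6,3.7,0],[0,0,0]],[[8.5,-0.5,0],[0,0,0]],[[6.3,1.5,0],[0,0,0]],[[6.3,1.5,0],[0,0,0]],[[6,4,0],[0,0,0]],[[6,4.2,0],[0,0,0]],[[0,0,0],[0,0,0]]]'

```text
clock: 7.55
tool_pos: [0.5158, 0.0532, 0.0205]
tcp_rot: [-0.002, 0.035, 0.999, 0.0]
ft_force: [-0.1, -1.1, 1.0]
opening: -0.0001
gripper_force: 0.5
```

Call:
send_rows --increments '[[[3,4,0],[0,0,0]],[[3,4,0],[0,0,0]],[[2.5,4,0],[0,0,0]],[[0,0,0],[0,0,0]]]'

```text
clock: 8.05
tool_pos: [0.5093, 0.0658, 0.0207]
tcp_rot: [-0.001, 0.035, 0.999, 0.0]
ft_force: [-0.3, -0.3, 1.5]
opening: 0.0004
gripper_force: 0.1
```

Call:
send_rows --increments '[[[0,2,0],[0,0,0]],[[0,2,0],[0,0,0]],[[0,1,0],[0,0,0]],[[0,0,0],[0,0,0]]]'

```text
clock: 8.55
tool_pos: [0.5094, 0.0672, 0.0206]
tcp_rot: [-0.001, 0.034, 0.999, -0.003]
ft_force: [-1.8, -11.6, 1.5]
opening: -0.0001
gripper_force: 6.0
```

The latch is at its stop (11.6 N, no further motion). Backing off and checking the lever.

Call:
send_rows --increments '[[[0,-8,0],[0,0,0]],[[0,-10,0],[0,0,0]],[[0,-5,-30],[0,0,0]],[[-20,0,-40],[0,0,0]],[[-30,0,-40],[0,0,0]],[[0,0,0],[0,0,0]]]'

```text
clock: 9.3
tool_pos: [0.5636, 0.0434, 0.1344]
tcp_rot: [0.005, 0.036, 0.999, 0.0]
ft_force: [0.0, -0.3, -1.3]
opening: -0.0
gripper_force: 0.0
```

```bash
python3 - <<'E'
from h import *
c=wrist('w4');im=c['img'].astype(int)
m=((im[...,0]>im[...,1]+60)&(im[...,0]>im[...,2]+60)).astype(np.uint8)
k,l,st,ce=cv2.connectedComponentsWithStats(m)
i=1+np.argmax(st[1:,4]);v,u=np.nonzero(l==i);print(st[i])
p=np.array([ray(c,a,b,.031) for a,b in zip(u,v)])[:,:2]*1000
r=cv2.minAreaRect(p.astype(np.float32));print(r,np.round(cv2.boxPoints(r)).tolist())
w=cloud(c)*1000;q=w.reshape(-1,3)
for y in (140,180,220): 
  t=q[(abs(q[:,1]-y)<4)&(abs(q[:,0]-555)<8)];print(y,len(t),np.median(t[:,2]) if len(t) else 0)
E
```

```text
9.3 [0.5636 0.0434 0.1344] [[-0.997, 0.071, 0.01], [0.071, 0.997, 0.0], [-0.01, 0.001, -1.0]] [ 0.  -0.3 -1.3] -1.83457696175457e-05
[[0.0, -0.945, -0.326, 0.085], [1.0, 0.0, -0.001, -0.001], [0.001, -0.326, 0.945, -0.144], [0.0, 0.0, 0.0, 1.0]]
[296 113  15  42 510]
((515.5055541992188, 84.29451751708984), (11.824625968933105, 34.34405517578125), 88.4489517211914) [[498.0, 79.0], [533.0, 78.0], [533.0, 90.0], [498.0, 91.0]]
140 162 24.436807319443616
180 165 24.29609158048557
220 161 23.7921291653051
```

View pics/w4.png

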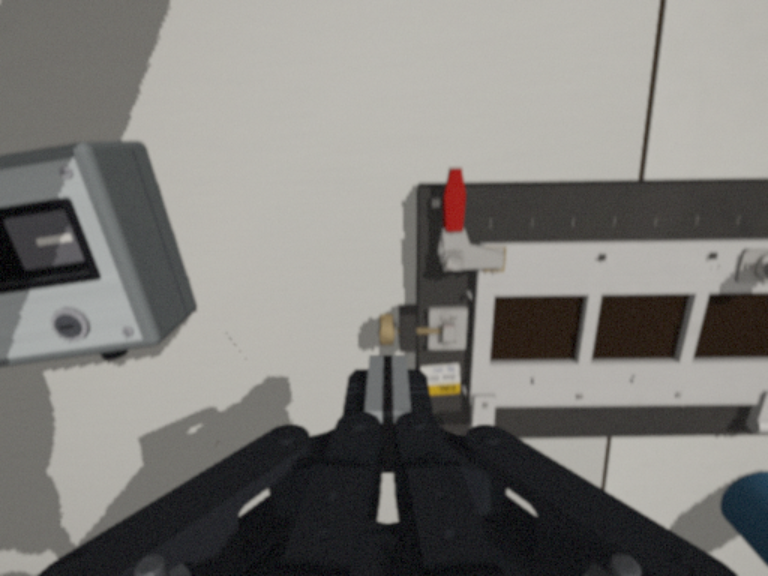

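The closed latch shows the lever at (455,200) pointing to the front, the tongue at (480,257) over the frame's right end, and the frame flat at z≈24 mm. The box is at the left with its well at (45,245). I move over the box.

Call:
send_rows --increments '[[[0,0,-10],[0,0,-0.13]],[[2,-36,-10],[0,0,0]],[[2,-36,-10],[0,0,0]],[[2,-36,0],[0,0,0]],[[2,-36,0],[0,0,0]],[[2,-37,0],[0,0,0]],[[0,0,0],[0,0,0]]]'

```text
clock: 10.22
tool_pos: [0.5576, -0.139, 0.1588]
tcp_rot: [-0.002, -0.028, 1.0, 0.001]
ft_force: [0.1, 0.4, 1.1]
opening: -0.0001
gripper_force: 0.0
```

```bash
python3 - <<'E'
from h import *
c=wrist('w5')
E
```

```text
10.22 [ 0.5576 -0.139   0.1588] [[-0.998, -0.056, -0.004], [-0.056, 0.998, 0.001], [0.004, 0.002, -1.0]] [0.1 0.4 1.1] -5.32886696471596e-05
[[0.0, -0.946, -0.326, 0.085], [1.0, 0.0, -0.001, -0.001], [0.001, -0.326, 0.946, -0.144], [0.0, 0.0, 0.0, 1.0]]
```

View pics/w5.png

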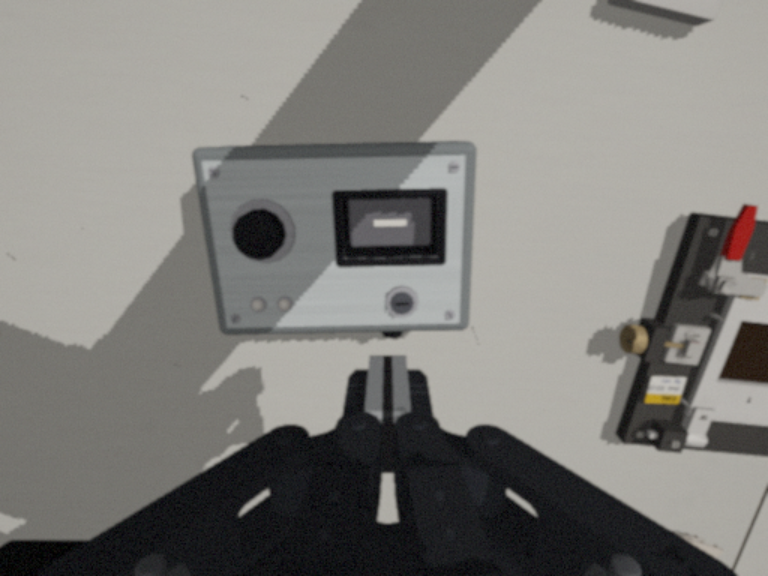

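The box seen from above: the rim's outer corners are at (333,190), (446,188), (446,264), (338,267). The stop button is at (260,234) and the key's white label at (390,222).

```bash
python3 - <<'E'
from h import *
c=dict(np.load('pics/w5.npz'))
def P(l,z,n):
    p=np.array([ray(c,a/1.5-.17,b/1.5-.17,z) for a,b in l])*1000; print(n,np.round(p[:,:2],1).tolist(),'mean',np.round(p.mean(0),1)); return p
P([(333,190),(446,188),(446,264),(338,267)],.062,'rim')
P([(260,234)],.075,'stop')
P([(390,222)],.040,'key label')
P([(214,173),(453,168),(449,315),(235,318)],.058,'screws')
E
```

```text
rim [[500.3, -172.5], [495.7, -111.0], [538.5, -106.7], [543.8, -168.9]] mean [ 519.6 -139.8   62. ]
stop [[524.0, -209.5]] mean [ 524.  -209.5   75. ]
key label [[519.9, -140.0]] mean [ 519.9 -140.    40. ]
screws [[495.2, -238.2], [485.2, -107.7], [571.7, -101.0], [580.9, -231.7]] mean [ 533.3 -169.6   58. ]
```

Call:
send_rows --increments '[[[0,0,0],[0,0,-0.02]],[[19,1,0],[0,0,0]],[[19,1,10],[0,0,0]],[[0,0,35],[0,0,0]],[[0,0,30],[0,0,0]],[[0,0,0],[0,0,0]]]'

```text
clock: 11.02
tool_pos: [0.5192, -0.1364, 0.0838]
tcp_rot: [-0.003, -0.041, 0.999, 0.001]
ft_force: [0.4, 0.6, -0.1]
opening: -0.0003
gripper_force: 0.0
```

Call:
send_rows --increments '[[[0,-3,0],[0,0,0]],[[0,0,10],[0,0,0]],[[0,0,13],[0,0,0]],[[0,0,13],[0,0,0]],[[0,0,0],[0,0,0]]]'

```text
clock: 11.65
tool_pos: [0.5206, -0.1411, 0.0484]
tcp_rot: [-0.001, -0.04, 0.999, 0.001]
ft_force: [0.0, 0.5, 0.2]
opening: 0.0001
gripper_force: 0.0
```

Inside the well with no contact forces. Pressing the key now (top at 0.040, fully in at 0.036).

Call:
send_rows --increments '[[[0,0,4],[0,0,0]],[[0,0,4],[0,0,0]],[[0,0,2],[0,0,0]],[[0,0,2],[0,0,0]],[[0,0,1],[0,0,0]]]'

```text
clock: 12.28
tool_pos: [0.5218, -0.1415, 0.0372]
tcp_rot: [0.0, -0.04, 0.999, -0.0]
ft_force: [-0.9, 0.4, 3.5]
opening: 0.0001
gripper_force: 1.8
```

Call:
send_rows --increments '[[[0,0,1],[0,0,0]],[[0,0,1],[0,0,0]],[[0,0,0.5],[0,0,0]],[[0,0,0],[0,0,0]]]'

```text
clock: 12.78
tool_pos: [0.5218, -0.1416, 0.0359]
tcp_rot: [0.0, -0.04, 0.999, -0.0]
ft_force: [-3.7, 0.9, 13.2]
opening: 0.0002
gripper_force: 6.6
```

The key is on its hard stop at 13 N. Holding, then letting go.

Call:
send_rows --increments '[[[0,0,0],[0,0,0]],[[0,0,0],[0,0,0]],[[0,0,0],[0,0,0]],[[0,0,0],[0,0,0]],[[0,0,0],[0,0,0]],[[0,0,0],[0,0,0]],[[0,0,-6],[0,0,0]],[[0,0,-10],[0,0,0]],[[0,0,-15],[0,0,0]],[[0,0,-30],[0,0,0]],[[-20,0,-30],[0,0,0]],[[-20,0,-20],[0,0,0]]]'

```text
clock: 14.28
tool_pos: [0.5628, -0.1386, 0.1479]
tcp_rot: [0.001, -0.04, 0.999, -0.001]
ft_force: [0.2, 0.3, -0.9]
opening: -0.0
gripper_force: 0.0
```

```bash
python3 - <<'E'
from h import *
c=wrist('w6')
w=cloud(c)*1000;q=w.reshape(-1,3)
im=c['img'].astype(int)
t=q[(np.hypot(q[:,0]-520,q[:,1]+140)<10)];print('key z',np.median(t[:,2]))
t=q[(np.hypot(q[:,0]-524,q[:,1]+209)<7)];print('stop z',np.median(t[:,2]))
def B(n):
    c=dict(np.load('pics/%s.npz'%n));w=cloud(c)*1000;m=(w[...,2]>52)&(w[...,2]<60)&(abs(w[...,0]-534)<80)&(abs(w[...,1]+168)<110)
    print(n,cv2.minAreaRect(w[m][:,:2].astype(np.float32)))
B('w5');B('w6')
m=((im[...,0]>im[...,1]+60)&(im[...,0]>im[...,2]+60));v,u=np.nonzero(m)
p=np.array([ray(c,a,b,.031) for a,b in zip(u,v)])[:,:2]*1000
p=p[abs(p[:,0]-520)<40];print(len(p),cv2.minAreaRect(p.astype(np.float32)))
E
```

```text
14.28 [ 0.5628 -0.1386  0.1479] [[-0.997, -0.079, 0.003], [-0.079, 0.997, -0.001], [-0.003, -0.001, -1.0]] [ 0.2  0.3 -0.9] -4.20400170302339e-05
[[0.0, -0.946, -0.326, 0.085], [1.0, 0.0, -0.001, -0.001], [0.001, -0.326, 0.946, -0.144], [0.0, 0.0, 0.0, 1.0]]
key z 41.2747370849508
stop z 76.013066126843
w5 ((532.5809326171875, -169.20399475097656), (112.25495147705078, 155.7402801513672), 4.441912651062012)
w6 ((532.6910400390625, -169.17849731445312), (111.4462890625, 155.7031707763672), 4.54069709777832)
407 ((517.9751586914062, 84.9980239868164), (14.057844161987305, 32.862789154052734), 85.26781463623047)
```

The key is back up (41 mm), the stop button is untouched (76 mm), the box hasn't shifted and the latch is still closed.

```bash
python3 -c "
from h import *
print(ctrl.hand_in())"
```

```text
the job is handed in; nothing more can be done
None
```

The clamp frame is pressed flat, the latch is closed to its stop with its tongue over the frame's edge, and the start key was held fully in for about a second and sprang back. The stop button was not touched, the box did not move, and the job was handed in at about 14 s of the 64 s allowed; the verdict was not shown.

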